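# Clear the scrap into the flap-covered well

## Robot

A 6-joint arm with a two-finger parallel gripper is mounted at the origin on the work surface. World frame = base frame: x ahead of the robot, y to its left, z up, the work surface at z = 0. Lengths are in m, angles in rad, forces in N, time in s.
With the tool pointing down it reaches from about 0.275 to 1 m from the base axis. Payload 8.4 kg.
Tool frame: the origin (TCP) lies midway between the tips of the shut fingers; the grasp point (between the pads) lies 19 mm behind it; z points along the fingers, y is the line along which they close (so a half turn about z gives the same grasp; the last joint's range is limited). The gripper opens to 85 mm and grips with 20 to 120 N. Pads are 22 mm wide; open, the fingers measure 114 mm over their backs; the gripper's body (76 mm by 85 mm) begins 54 mm behind the grasp point. The pads swing forward as they close: fully open they stand 13 mm farther back than shut.
Start: joints at [-1.227, 0.353, 1.633, -0, 1.155, -0.002], TCP at [0.212, -0.588, 0.231] pointing down, gripper open.
Joint ranges: [-2.63, 2.63], [-0.92, 2.1], [0.06, 2.66], [-1.3, 4.44], [0, 2.69], [-3.02, 3.02]. Speed limits (rad/s): [2.22, 2.22, 2.79, 3.14, 3.14, 3.14].

## Interface

Orientations are given as a unit quaternion [x, y, z, w].
In Python, from station import robot, get_image gives the robot as it stands. The module is installed in compiled form; this text tells all that it offers.
- The arm moves only by the tool drive_tool, never from a script. Its argument "commands" is a list of rows, each a list of 3 entries, a list of its own where there are three numbers: the opening, from -1 (shut) to 1 (fully open), then the shift along the tool's x, y, z as a fraction of full scale, then the turn, a rotation vector about the tool's x, y, z as a fraction of full scale. A call has 1 to 8 rows; each row shifts and turns the commanded pose from where the row before left it, along the tool's axes as they then stand; what a row does not reach is not made up. Full scale, the value 1, is 0.2 m for a shift and 30 degrees for a turn. A row lasts 1/10 s, in which the tool goes at most 50 mm and 8.59 degrees, less where a joint would pass 70% of its speed; a pose out of reach is approached as far as the arm can. A call with a number of a shift or a turn outside -1 to 1 is refused whole. A call with a gripper value outside its range is refused whole. The fingers move at their own pace and stop on an object; "newtons" is the grip in N (left out, the last holds). Time passes only in rows, so rows that do not move let the fingers close. It gives the time, the measured TCP pose, the force, the opening and the grip force at its end, in the units of the state.
- robot.sense(): the state, without advancing time (a new reading comes with each control period).
- get_image(name): name is "side" or "top"; returns a dict with "pixels" (480x640x3 uint8, red, green, blue), "depth" (480x640 float32, m along the optical axis (not along the pixel's ray), 0 where there is no reading), "mtx" (3x3 intrinsics, pixels), "dist_coeffs" ([k1, k2, p1, p2, k3] as OpenCV has them; the pictures are not rectified), "rvec" (rotation vector, rad) and "tvec" (3), from world to camera coordinates, as OpenCV has them. Camera axes: x right, y down, z forward; pixel columns grow to the right and rows downward; lengths in m; the calibration is good to about 2 mm. A picture is of the moment at which its call begins.
- robot.sign_off(): hands the job in; it is judged then, once.
The state is a dict: "clock": time; "qpos": joint angles; "qd": joint speeds; "joint_torque": joint torques, N m; "tcp_pos": TCP position; "tcp_rot": TCP orientation; "contact_force": force on the tool from outside, world axes, zero at the start; "wrist_torque": the same for the moment, N m; "width": finger opening in m; "grip_force": force on a finger pad.
Only numpy, scipy, OpenCV 4.12 (cv2) and the standard library are available. Lean on these libraries where they do the work, as an engineer would, in place of code of your own. Each camera call takes 0.05 s, during which the arm holds its last target. There are 200 camera calls.

## Task

Lift the nickel flap, put the three pieces of scrap (the oak lath tucked half under the steel riser, the oak chunk between the two standing bolts, and the spent green copper gasket) into the well under it, and shut the flap again, fully down. Leave the two bolts, the ratchet and the red pin on the riser standing or lying where they are.

Things in the scene. Friction and masses are not known exactly. Their poses are not given: they have to be found in the camera images.
- well: Fixed open-topped dark wooden box, 130 (its x) x 210 (its y) x 60 mm high, walls and floor 6 mm thick (inside 118 x 198 mm, 54 mm deep), standing on the planks and covered by the flap. Origin at the centre of its underside; the hinge runs along its +x (far) rim. Its yaw varies.
- flap (a joint): Angle of the tarnished nickel flap in rad: 0 = shut (lying flat on the well's rim), grows as its near (-x) edge swings up, about 1.57 = upright, stop at 1.9 (leaning back). A stiff hinge: the flap stays at any angle where it is left; it starts between shut and half open (0.8). Turning it takes about 3 to 5 N at the bail. The flap is a 130 x 210 mm plate, 4 mm thick.
- flap_hinge (a point): Point on the hinge axis, at the middle of the well's +x rim, 60 mm above the planks. The axis runs along the well's y.
- flap_bail (a point): Middle of the bail, a round dark steel rod 10 mm thick, 120 mm long, parallel to the hinge, in the flap's plane, 42 mm beyond its free edge (172 mm from the hinge axis), on two flat arms 55 mm either side of the middle. The gap between rod and flap edge is 37 mm: pinch the rod from above, one finger in the gap; it turns between the fingers as the flap swings.
- riser: Fixed low stainless steel riser (a little bridge), plate 100 (its x) x 140 (its y) x 6 mm on two side walls 8 mm thick along its y = +-66 mm; underside 34 mm and top 40 mm above the planks; open at both x ends. Origin at the centre, on the planks. It may stand to the left or the right of the well.
- lath: Scrap: pale oak offcut 90 (its x) x 22 (its y) x 20 mm high, lying on the planks; origin at the centre of its underside. Its -x half sticks out (about 45 mm) from under the riser's -x edge, its +x half lies under the riser; its x axis is within 0.25 rad of the riser's. 30 g.
- chunk: Scrap: pale oak block with a darker patch, 30 (its x) x 34 (its y) x 26 mm high; origin at the centre of its underside. The bolts stand about 52 mm from its centre at its +y and -y sides. 30 g.
- gasket: Scrap: flat greenish copper ring lying on the planks before the well, 48 mm outside, 32 mm inside, 6 mm thick; origin at the centre of its underside. 40 g.
- bolt1: Bystander: stainless carriage bolt standing upright, head up, on a 31 mm wide, 16 mm high nut; shank 18 mm, domed head 38 mm wide at 61 to 71 mm height. Origin at the centre of its foot. 250 g.
- bolt2: Bystander: a second bolt, just like bolt1.
- ratchet: Bystander: chrome ratchet handle lying on the planks near the gasket, on the robot's side, from -85 to +89 mm along its x; grip 22 mm wide and 18 mm high, round head 34 mm wide and 22 mm high at x = +72 mm. Origin on its underside.
- pin: Bystander: red anodized alignment pin standing upright on the riser's plate, 12 mm thick, 40 mm tall, with a 26 mm wide foot flange. Origin at the centre of its foot.
Things that resemble listed ones, but are neither listed nor needed, are in the scene too. Of the things like the chunk, leave any that is yellow; of the rest the smaller one is meant.

How it is judged:
By the outcome, as a careful person would: the job done as asked, in the order asked, and still so for the second after the job is handed in, with the robot touching nothing.
It also fails if it takes over 72 s, if anything falls off the work surface, if the arm or the gripper's body presses on something with over 40 N, if the wrist force passes 120 N, or if a joint passes its speed limit or range.

## Working session

There is one attempt and no reset: what is moved stays moved. The work goes in short steps, Python scripts to look and compute and a tool call to move; the robot and the scene stay as the last step left them, time stands still between calls to the robot, and variables do not carry over. Pictures are saved under pics/ and viewed, at most 10 in all, crops included, and the job is handed in when it is done.

Besides the shell and the picture viewer there is one more tool, called after "Request:" as name(argument=value, ...), one argument or row to a line, values as JSON. drive_tool: Moves the arm, as the interface text tells. Shift numbers are shares of 0.2 m and turn numbers shares of 30 degrees, none past 1 either way. Its arguments: {"type":"object","properties":{"commands":{"type":"array"},"newtons":{"type":"number"}},"required":["commands"]}

```bash
mkdir -p pics; cat > h.py <<'E'
import numpy as np, cv2
from station import robot, get_image
def cap(n,tag):
    im=get_image(n); np.savez(f'pics/{tag}.npz',**im); cv2.imwrite(f'pics/{tag}.png',im['pixels'][:,:,::-1]); return im
def load(tag): return dict(np.load(f'pics/{tag}.npz'))
def ray(im,uv):
    R=cv2.Rodrigues(im['rvec'])[0]; p=cv2.undistortPoints(np.array(uv,float).reshape(-1,1,2),im['mtx'],im['dist_coeffs']).reshape(-1,2)
    d=np.c_[p,np.ones(len(p))]@R; c=-R.T@im['tvec'].ravel(); return c,d
def onz(im,uv,z):
    c,d=ray(im,uv); return c+d*((z-c[2])/d[:,2])[:,None]
def dep(im,uv):
    c,d=ray(im,uv); uv=np.round(np.array(uv)).astype(int).reshape(-1,2); return c+d*im['depth'][uv[:,1],uv[:,0]][:,None]
def cloud(im):
    v,u=np.mgrid[0:480,0:640]; return dep(im,np.c_[u.ravel(),v.ravel()]).reshape(480,640,3)
E
python3 - <<'E'
from h import *
for n in('top','side'):
    im=cap(n,n+'0'); c,d=ray(im,[[320,240]]); print(n,c,d)
s=robot.sense(); print(s)
E
```

```text
top [ 0.46207444 -0.02607047  1.02167733] [[ 6.34191486e-02 -4.96796081e-04 -9.98098812e-01]]
side [ 0.27923205 -0.60665097  0.71844637] [[ 0.32657141  0.63264937 -0.70254256]]
{'clock': 0.1, 'qpos': array([-1.22739472e+00,  3.53598821e-01,  1.63405426e+00,  6.24856079e-06,
        1.15522870e+00, -2.42380050e-03]), 'qd': array([-0.00046425, -0.00228569, -0.00182195,  0.00054515, -0.00087066,
       -0.00094973]), 'joint_torque': array([-3.41533053e-06, -6.06351185e+01, -3.42816746e+01, -1.99073379e-04,
        3.80551064e-03,  4.02590047e-06]), 'tcp_pos': array([ 0.21169964, -0.58759202,  0.23062667]), 'tcp_rot': array([ 9.85087821e-01,  1.72051065e-01, -1.06543374e-04, -6.35704297e-04]), 'contact_force': array([0.39209263, 0.67119985, 0.12202936]), 'wrist_torque': array([-0.01235263,  0.01265367, -0.0219319 ]), 'grip_force': 0.0, 'width': 0.08514651605958891}
```

View pics/top0.png

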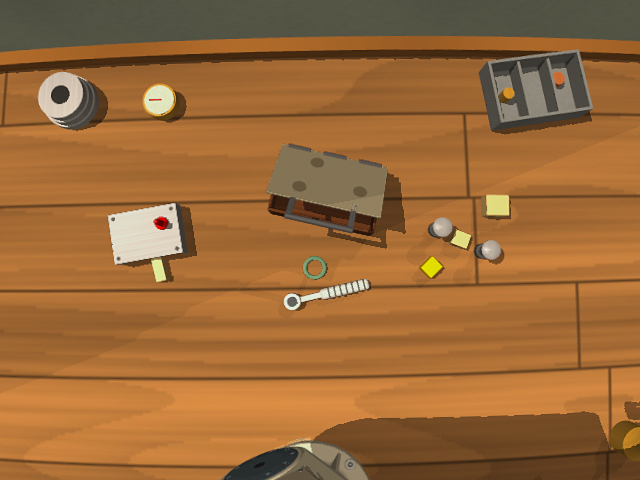

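View pics/side0.png

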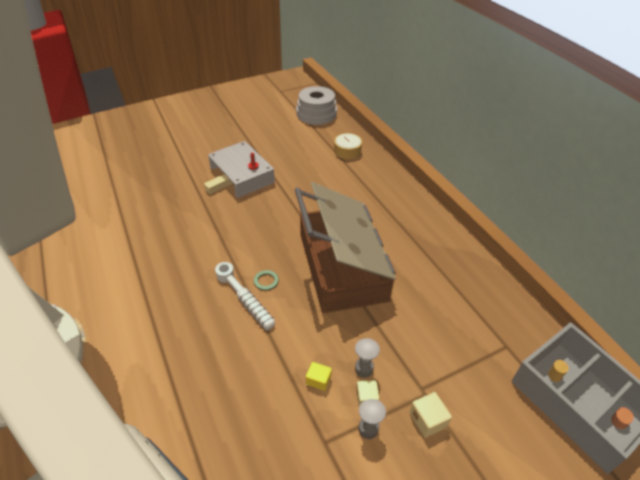

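Top view: the flap is half open at (328,185) with its bail at (320,220). The riser is at (147,234) with the pin at (161,222), and the lath sticks out at (160,270). The gasket is at (315,267), the ratchet at (327,293), and the bolts at (442,228) and (490,250). The side view agrees.

Chunk candidates in the top view:
- Pale block at (460,240), between the bolts.
- Larger pale block at (498,206).
- Yellow block at (431,267).

The one at (460,240) fits: it isn't yellow, it's the smaller of the other two, and it stands between the bolts. I'll check it in a crop while measuring.

```bash
python3 - <<'E'
from h import *
im=load('top0'); P=cloud(im); px=im['pixels']
cv2.imwrite('pics/crop.png',cv2.resize(px[185:305,260:520][:,:,::-1],(780,360),interpolation=cv2.INTER_CUBIC))
hsv=cv2.cvtColor(px,cv2.COLOR_RGB2HSV)
def pr(n,uv):
    print(n,hsv[uv[1],uv[0]],P[uv[1],uv[0]].round(3))
for n,uv in dict(chunk=(460,240),big=(498,206),yel=(431,267),lath=(160,270),b1=(442,228),b2=(490,250),ring=(304,267),rat=(345,289),rhead=(292,301),pin=(161,222),riser=(140,240),flap=(340,185),flapnear=(330,208),bail=(320,221),wood=(400,330)).items(): pr(n,uv)
def rect(n,win,m,zr):
    u0,v0,u1,v1=win; k=np.zeros(m.shape,bool); k[v0:v1,u0:u1]=1
    k&=m&(P[...,2]>zr[0])&(P[...,2]<zr[1])
    v,u=np.nonzero(k); q=P[k]; 
    xy=onz(im,np.c_[u,v],np.median(q[:,2]))[:,:2]
    (c,s,a)=cv2.minAreaRect((xy*1000).astype(np.float32)); print(n,len(u),'z',np.median(q[:,2]).round(4),'c',np.round(c,1),'size',np.round(s,1),'ang',round(a,1)); return q
H,S,V=[hsv[...,i].astype(int) for i in range(3)]
pale=(H>22)&(H<36)&(V>150)
all_=np.ones(H.shape,bool)
rect('chunk',(445,225,475,255),pale,(.02,.032))
rect('big',(480,190,515,220),pale,(.02,.06))
rect('lath',(145,255,175,290),pale,(.012,.028))
rect('ring',(298,252,332,285),(H>40)&(H<95),(-.01,.02))
rect('b1',(425,210,460,245),all_,(.055,.08))
rect('b2',(470,235,510,270),all_,(.055,.08))
rect('riser',(100,195,190,270),all_,(.035,.046))
rect('ratchet',(275,275,380,315),all_,(.008,.03))
rect('pin',(140,205,180,240),(S>150)&((H<8)|(H>172)),(.05,.09))
q=P[140:220,262:392].reshape(-1,3); q=q[(q[:,2]>.05)&(q[:,2]<.25)]
c=np.median(q,0)
# flap plane, robust
k=np.ones(len(q),bool)
for _ in range(8):
    c=q[k].mean(0); n=np.linalg.svd(q[k]-c,full_matrices=False)[2][2]; k=abs((q-c)@n)<.004
n*=np.sign(n[2]); print('flap n',n,'c',c,k.sum(),'tilt',np.arccos(n[2]),'dir',np.arctan2(n[1],n[0]))
E
```

```text
chunk [ 28 105 225] [ 0.52  -0.307  0.025]
big [ 28 111 225] [ 0.586 -0.384  0.035]
yel [ 29 255 225] [ 0.468 -0.246  0.023]
lath [ 33  87 232] [0.471 0.296 0.02 ]
b1 [ 16  39 192] [ 0.541 -0.26   0.069]
b2 [ 16  39 201] [ 0.497 -0.352  0.068]
ring [ 53  73 168] [0.473 0.007 0.006]
rat [ 38  29 214] [ 0.427 -0.074  0.018]
rhead [16 29 98] [0.406 0.031 0.023]
pin [  0 255  77] [0.564 0.281 0.061]
riser [ 25  26 225] [0.531 0.331 0.04 ]
flap [ 19  91 132] [ 0.621 -0.065  0.107]
flapnear [ 10 193  58] [ 0.592 -0.048  0.005]
bail [20 19 81] [ 0.549 -0.027  0.163]
wood [ 14 175 181] [ 0.342 -0.185  0.001]
chunk 215 z 0.0253 c [ 523.1 -308.2] size [32.5 27.8] ang 67.3
big 410 z 0.0354 c [ 589.2 -383. ] size [43.2 38.1] ang 87.1
lath 215 z 0.0197 c [472.1 300.3] size [45.2 19.4] ang 14.5
ring 211 z 0.0055 c [472.4 -13.5] size [44.4 44.3] ang 89.0
b1 286 z 0.0671 c [ 544.3 -261.6] size [35.1 35.9] ang 43.3
b2 316 z 0.0668 c [ 498.3 -353.8] size [37.6 36.5] ang 88.7
riser 3364 z 0.0399 c [544.1 320.6] size [101.8 142.8] ang 9.1
ratchet 911 z 0.0174 c [432.4 -32.5] size [ 53.6 173.4] ang 14.6
pin 51 z 0.0717 c [558.8 281.8] size [20.1 18.5] ang 8.2
flap n [ 0.53359568 -0.13282415  0.83524451] c [ 0.62995339 -0.04313612  0.10360137] 6163 tilt 0.5822190241369359 dir -0.2439646113990037
```

View pics/crop.png

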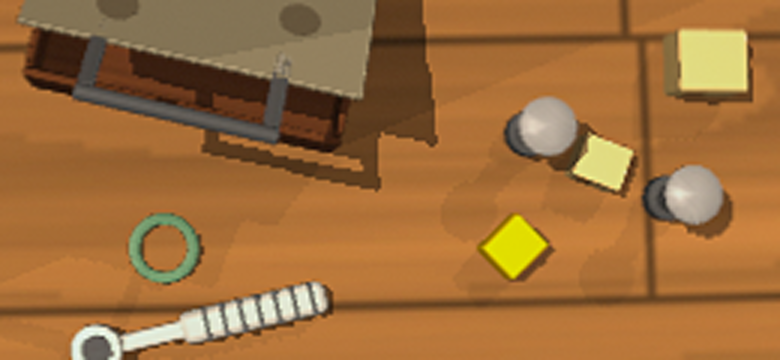

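The crop confirms it: the chunk is the smaller pale block at crop (604,163), between the two bolt heads. The yellow block (513,247) and the larger pale one (712,62) stay where they are. Next I'll refine the bail and flap and plan the first moves.

```bash
cat >> h.py <<'E'
from scipy.spatial.transform import Rotation as Ro
def go(p,yaw=None,pos=None,rot=None):
    """numbers from the present (or given) pose to p with tool x at yaw (deg), tool down: turn first, then shift"""
    s=robot.sense(); pos=s['tcp_pos'] if pos is None else np.array(pos); R=Ro.from_quat(s['tcp_rot']) if rot is None else rot
    y=np.radians(yaw); T=Ro.from_matrix(np.array([[np.cos(y),np.sin(y),0],[np.sin(y),-np.cos(y),0],[0,0,-1.]]))
    r=np.degrees((R.inv()*T).as_rotvec())/30; d=T.inv().apply(np.array(p)-pos)/.2
    print('turn',r.round(3),'rows>=',int(np.ceil(np.linalg.norm(r)*30/8.5)),'shift',d.round(3),'rows>=',int(np.ceil(np.linalg.norm(d)*.2/.045))); return T
E
python3 - <<'E'
from h import *
im=load('top0'); P=cloud(im); px=im['pixels'].astype(int)
n=np.array([.5336,-.1328,.8352]); c0=np.array([.62995,-.04314,.1036])
k=np.zeros((480,640),bool); k[140:225,262:395]=1
dist=(P-c0)@n; k&=(abs(dist)<.006)&(P[...,2]>.05)
plate=cv2.morphologyEx(k.astype(np.uint8),cv2.MORPH_OPEN,np.ones((13,13)))
xw=np.array([n[2]*n[0],n[2]*n[1],-(n[0]**2+n[1]**2)]); xw/=np.linalg.norm(xw); yw=np.cross(n,xw)
def inpl(m):
    v,u=np.nonzero(m); q=P[v,u]-c0; return q@xw*1000,q@yw*1000
a,b=inpl(plate); r=cv2.minAreaRect(np.c_[a,b].astype(np.float32)); print('plate in plane',r)
ang=np.radians((r[2]+45)%90-45); ex=np.cos(ang)*xw+np.sin(ang)*yw; cen=c0+(r[0][0]*xw+r[0][1]*yw)/1000
hinge=cen+.065*ex; bail=cen-.107*ex
print('ex',ex,'yaw',np.degrees(np.arctan2(ex[1],ex[0])),'theta',np.arcsin(-ex[2]),'hinge',hinge,'bail',bail)
rod=np.zeros((480,640),bool); rod[200:240,275:365]=1; rod&=(P[...,2]>.14)&(P[...,2]<.175)
v,u=np.nonzero(rod); q=P[rod]; a=(q-cen)@ex; 
m=(a<-.1); q=q[m]; r=cv2.minAreaRect((q[:,:2]*1000).astype(np.float32)); print('rod',r,q[:,2].mean())
E
```

```text
plate in plane ((5.897560119628906, -0.4130096435546875), (138.26019287109375, 210.24078369140625), 0.3940187096595764)
ex [ 0.81214945 -0.19503778 -0.54988501] yaw -13.503865097856366 theta 0.5822265644662487 hinge [ 0.68741999 -0.05740785  0.06461442] bail [ 0.54773029 -0.02386136  0.15919464]
rod ((548.0843505859375, -23.696575164794922), (119.83841705322266, 11.87227725982666), 75.86473083496094) 0.16129101698418138
```

```bash
python3 - <<'E'
from h import *
T=go([.548,-.0237,.25],76.2)
E
```

```text
turn [-2.00e-03 -1.00e-03 -1.88e+00] rows>= 7 shift [ 3.139  0.96  -0.097] rows>= 15
```

Request:
drive_tool(
  commands=[
    [-0.2,[0,0,0],[0,0,-0.268]],
    [-0.2,[0,0,0],[0,0,-0.268]],
    [-0.2,[0,0,0],[0,0,-0.268]],
    [-0.2,[0,0,0],[0,0,-0.268]],
    [-0.2,[0,0,0],[0,0,-0.268]],
    [-0.2,[0,0,0],[0,0,-0.268]],
    [-0.2,[0,0,0],[0,0,-0.272]],
  ],
  newtons=40,
)

```text
clock: 0.8
tcp_pos: [0.2118, -0.5877, 0.2309]
tcp_rot: [0.785, 0.619, 0.0, -0.0]
contact_force: [-0.0, 0.2, -0.6]
width: 0.0345
grip_force: 0.0
```

Request:
drive_tool(
  commands=[
    [-0.2,[0.196,0.06,-0.006],[0,0,0]],
    [-0.2,[0.196,0.06,-0.006],[0,0,0]],
    [-0.2,[0.196,0.06,-0.006],[0,0,0]],
    [-0.2,[0.196,0.06,-0.006],[0,0,0]],
    [-0.2,[0.196,0.06,-0.006],[0,0,0]],
    [-0.2,[0.196,0.06,-0.006],[0,0,0]],
    [-0.2,[0.196,0.06,-0.006],[0,0,0]],
    [-0.2,[0.196,0.06,-0.006],[0,0,0]],
  ],
)

```text
clock: 1.6
tcp_pos: [0.3802, -0.3047, 0.2408]
tcp_rot: [0.787, 0.617, -0.0, -0.0]
contact_force: [0.2, -0.4, 0.1]
width: 0.0342
grip_force: 0.0
```

Request:
drive_tool(
  commands=[
    [-0.2,[0.196,0.06,-0.006],[0,0,0]],
    [-0.2,[0.196,0.06,-0.006],[0,0,0]],
    [-0.2,[0.196,0.06,-0.006],[0,0,0]],
    [-0.2,[0.196,0.06,-0.006],[0,0,0]],
    [-0.2,[0.196,0.06,-0.006],[0,0,0]],
    [-0.2,[0.196,0.06,-0.006],[0,0,0]],
    [-0.2,[0.196,0.06,-0.006],[0,0,0]],
    [-0.2,[0,0,0],[0,0,0]],
  ],
)

```text
clock: 2.4
tcp_pos: [0.5288, -0.0562, 0.2492]
tcp_rot: [0.786, 0.618, 0.001, -0.0]
contact_force: [-1.0, 0.8, -0.0]
width: 0.0344
grip_force: 0.0
```

```bash
python3 - <<'E'
from h import *
s=robot.sense(); print(s['clock'],s['tcp_pos'],s['width'],s['contact_force'],s['qpos'])
T=go([.548,-.0237,.137],76.2)
E
```

```text
2.4 [ 0.52879097 -0.05620637  0.24923963] 0.0344222824535742 [-0.96979495  0.77368783 -0.02180272] [-1.09565565e-01  1.89495937e-01  1.81308450e+00  1.45311059e-03
  1.13812268e+00  1.27085166e-01]
turn [ 0.001 -0.003  0.007] rows>= 1 shift [0.181 0.055 0.561] rows>= 3
```

Request:
drive_tool(
  commands=[
    [-0.2,[0.181,0.055,0],[0,0,0]],
    [-0.2,[0,0,0.15],[0,0,0]],
    [-0.2,[0,0,0.15],[0,0,0]],
    [-0.2,[0,0,0.15],[0,0,0]],
    [-0.2,[0,0,0.11],[0,0,0]],
    [-0.2,[0,0,0],[0,0,0]],
  ],
)

```text
clock: 3.0
tcp_pos: [0.5434, -0.0276, 0.1343]
tcp_rot: [0.787, 0.617, -0.002, -0.002]
contact_force: [-0.4, 1.3, 0.3]
width: 0.0339
grip_force: 0.0
```

Request:
drive_tool(
  commands=[
    [-1,[0,0,0],[0,0,0]],
    [-1,[0,0,0],[0,0,0]],
    [-1,[0,0,0],[0,0,0]],
    [-1,[0,0,0],[0,0,0]],
  ],
)

```text
clock: 3.4
tcp_pos: [0.5457, -0.0274, 0.1384]
tcp_rot: [0.787, 0.617, -0.0, -0.0]
contact_force: [-5.3, -0.2, 5.2]
width: 0.0083
grip_force: 39.6
```

```bash
python3 - <<'E'
from h import *
s=robot.sense(); print(s['clock'],s['tcp_pos'],s['width'],s['grip_force'],s['contact_force'])
# arc from theta0 in tool axes: tool y = +well x, tool z = down
th0=.582; thn=1.72; t=np.linspace(th0,thn,17); r=.172
y=-r*np.cos(t); z=-r*np.sin(t)
print(np.c_[np.diff(y),np.diff(z)].round(5)/.2)
E
```

```text
3.4 [ 0.54573543 -0.02737276  0.13837317] 0.008313424315869233 39.55937683582306 [-5.25852496 -0.24123867  5.193643  ]
[[ 0.0354  -0.04985]
 [ 0.03885 -0.0472 ]
 [ 0.0421  -0.04435]
 [ 0.04515 -0.04125]
 [ 0.048   -0.0379 ]
 [ 0.05055 -0.0344 ]
 [ 0.05285 -0.03075]
 [ 0.0549  -0.0269 ]
 [ 0.0567  -0.0229 ]
 [ 0.0582  -0.01885]
 [ 0.05935 -0.01465]
 [ 0.06025 -0.0104 ]
 [ 0.06085 -0.0061 ]
 [ 0.06115 -0.00175]
 [ 0.0611   0.0026 ]
 [ 0.06075  0.00695]]
```

Request:
drive_tool(
  commands=[
    [-1,[0,0.035,-0.05],[0,0,0]],
    [-1,[0,0.039,-0.047],[0,0,0]],
    [-1,[0,0.042,-0.044],[0,0,0]],
    [-1,[0,0.045,-0.041],[0,0,0]],
    [-1,[0,0.048,-0.038],[0,0,0]],
  ],
)

```text
clock: 3.9
tcp_pos: [0.5867, -0.0375, 0.1828]
tcp_rot: [0.787, 0.617, -0.0, -0.0]
contact_force: [-3.7, 1.1, -2.9]
width: 0.0084
grip_force: 38.8
```

```bash
python3 - <<'E'
from h import *
s=robot.sense(); p=s['tcp_pos']; h=np.array([.6877,-.0575]); xw=np.array([.971,-.2385])
dx=-(p[:2]-h)@xw; dz=p[2]+.019-.06; print(p,s['contact_force'],s['width'],'r',np.hypot(dx,dz),'th',np.arctan2(dz,dx))
E
```

```text
[ 0.58671502 -0.03746606  0.18280677] [-3.69221441  1.10430688 -2.8575103 ] 0.008354760234760101 r 0.17516876384816418 th 0.9433744004787338
```

Request:
drive_tool(
  commands=[
    [-1,[0,0.051,-0.034],[0,0,0]],
    [-1,[0,0.053,-0.031],[0,0,0]],
    [-1,[0,0.055,-0.027],[0,0,0]],
    [-1,[0,0.057,-0.023],[0,0,0]],
    [-1,[0,0.058,-0.019],[0,0,0]],
    [-1,[0,0.059,-0.015],[0,0,0]],
  ],
)

```text
clock: 4.5
tcp_pos: [0.6526, -0.0537, 0.2136]
tcp_rot: [0.787, 0.617, 0.0, 0.001]
contact_force: [-6.8, 0.0, 9.6]
width: 0.0083
grip_force: 39.7
```

Request:
drive_tool(
  commands=[
    [-1,[0,0.06,-0.01],[0,0,0]],
    [-1,[0,0.061,-0.006],[0,0,0]],
    [-1,[0,0.061,-0.002],[0,0,0]],
    [-1,[0,0.061,0.003],[0,0,0]],
    [-1,[0,0.061,0.007],[0,0,0]],
    [-1,[0,0,0],[0,0,0]],
  ],
)

```text
clock: 5.1
tcp_pos: [0.7129, -0.0684, 0.2128]
tcp_rot: [0.787, 0.617, 0.001, 0.001]
contact_force: [3.1, -3.0, 4.6]
width: 0.0081
grip_force: 41.7
```

```bash
python3 - <<'E'
from h import *
s=robot.sense(); p=s['tcp_pos']; h=np.array([.6877,-.0575]); xw=np.array([.971,-.2385])
dx=-(p[:2]-h)@xw; dz=p[2]+.019-.06; print(p,s['contact_force'],s['width'],'r',np.hypot(dx,dz),'th',np.arctan2(dz,dx))
E
```

```text
[ 0.71290288 -0.06844327  0.21278395] [ 3.12671171 -2.95387143  4.62343788] 0.008114744746550185 r 0.17390559986731724 th 1.727160686116724
```

Request:
drive_tool(
  commands=[
    [-0.2,[0,0,0],[0,0,0]],
    [-0.2,[0,0,0],[0,0,0]],
    [-0.2,[0,0,-0.1],[0,0,0]],
    [-0.2,[0,0,-0.2],[0,0,0]],
    [0.05,[0,-0.2,0],[0,0,0]],
    [0.05,[0,-0.22,0],[0,0,0]],
    [0.05,[0,-0.22,0],[0,0,0]],
    [0.05,[0,0,0],[0,0,0]],
  ],
)

```text
clock: 5.9
tcp_pos: [0.5803, -0.0358, 0.2721]
tcp_rot: [0.787, 0.617, -0.001, -0.002]
contact_force: [-0.1, -0.8, 0.3]
width: 0.0448
grip_force: 0.0
```

```bash
python3 - <<'E'
from h import *
cap('top','top1')
im=load('top1');P=cloud(im);print('bail-ish max z',P[120:200,280:400,2].max())
T=go([.468,.299,.10],14.5)
E
```

```text
bail-ish max z 1.0216773290174068
turn [-2.000e-03  1.000e-03  2.059e+00] rows>= 8 shift [-0.139 -1.768  0.864] rows>= 9
```

View pics/top1.png

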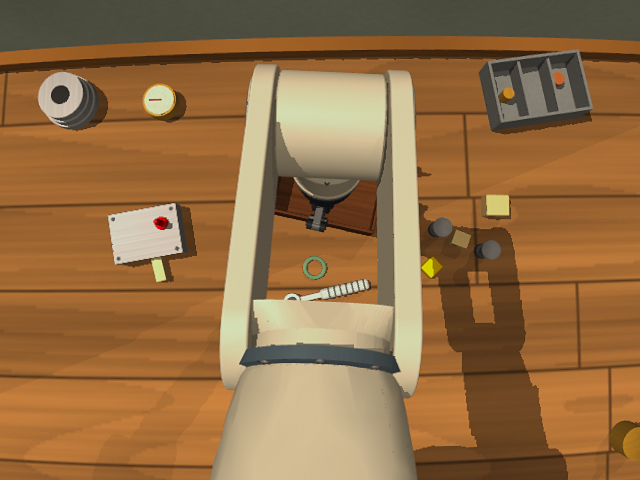

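The flap stands open and the well interior is visible around (330,205). The wrist drum at (330,120) overhangs beyond the tool, so I need its height against the upright flap.

```bash
python3 - <<'E'
from h import *
im=load('top1');P=cloud(im)
for uv in [(330,75),(330,100),(330,125),(330,150),(330,175),(262,75),(262,150),(400,150),(330,190)]: print(uv,P[uv[1],uv[0]].round(3))
s=robot.sense();print(s['qpos'])
E
```

```text
(330, 75) [ 0.615 -0.036  0.645]
(330, 100) [ 0.59  -0.036  0.657]
(330, 125) [ 0.571 -0.035  0.656]
(330, 150) [ 0.554 -0.035  0.646]
(330, 175) [ 0.54  -0.035  0.621]
(262, 75) [0.611 0.015 0.655]
(262, 150) [0.547 0.013 0.68 ]
(400, 150) [ 0.546 -0.083  0.677]
(330, 190) [ 0.544 -0.037  0.522]
[-6.48922049e-02  2.53830178e-01  1.67577973e+00  3.62223911e-04
  1.21280158e+00  1.74861488e-01]
```

Request:
drive_tool(
  commands=[
    [0.05,[0,0,0],[0,0,0.257]],
    [0.05,[0,0,0],[0,0,0.257]],
    [0.05,[0,0,0],[0,0,0.257]],
    [0.05,[0,0,0],[0,0,0.257]],
    [0.05,[0,0,0],[0,0,0.257]],
    [0.05,[0,0,0],[0,0,0.257]],
    [0.05,[0,0,0],[0,0,0.257]],
    [0.05,[0,0,0],[0,0,0.26]],
  ],
)

```text
clock: 6.75
tcp_pos: [0.5872, -0.0372, 0.2727]
tcp_rot: [0.992, 0.123, 0.0, -0.0]
contact_force: [0.3, 0.1, 0.8]
width: 0.0445
grip_force: 0.0
```

Request:
drive_tool(
  commands=[
    [0.05,[-0.016,-0.221,0],[0,0,0]],
    [0.05,[-0.016,-0.221,0],[0,0,0]],
    [0.05,[-0.016,-0.221,0],[0,0,0]],
    [0.05,[-0.016,-0.221,0],[0,0,0]],
    [0.05,[-0.016,-0.221,0],[0,0,0]],
    [0.05,[-0.016,-0.221,0],[0,0,0]],
    [0.05,[-0.016,-0.221,0],[0,0,0]],
    [0.05,[-0.016,-0.221,0],[0,0,0]],
  ],
)

```text
clock: 7.55
tcp_pos: [0.4733, 0.3012, 0.2729]
tcp_rot: [0.992, 0.126, 0.001, -0.0]
contact_force: [1.2, 0.3, -0.1]
width: 0.0449
grip_force: 0.0
```

Request:
drive_tool(
  commands=[
    [0.05,[0,0,0.2],[0,0,0]],
    [0.05,[0,0,0.2],[0,0,0]],
    [0.05,[0,0,0.2],[0,0,0]],
    [0.05,[0,0,0.2],[0,0,0]],
    [0.05,[0,0,0.06],[0,0,0]],
    [0.05,[0,0,0],[0,0,0]],
  ],
)

```text
clock: 8.15
tcp_pos: [0.4727, 0.2987, 0.0992]
tcp_rot: [0.992, 0.126, -0.001, 0.001]
contact_force: [1.4, -0.2, 0.3]
width: 0.0443
grip_force: 0.0
```

```bash
python3 - <<'E'
from h import *
s=robot.sense(); print(s['clock'],s['tcp_pos'],s['width'],s['qpos'][5])
T=go([.468,.299,.005],14.5)
E
```

```text
8.15 [0.47273932 0.29866034 0.099249  ] 0.04432922495620488 1.879440526092537
turn [ 0.002  0.006 -0.002] rows>= 1 shift [-0.023 -0.008  0.471] rows>= 3
```

Request:
drive_tool(
  commands=[
    [0.05,[-0.023,-0.008,0.12],[0,0,0]],
    [0.05,[0,0,0.12],[0,0,0]],
    [0.05,[0,0,0.12],[0,0,0]],
    [0.05,[0,0,0.07],[0,0,0]],
    [0.05,[0,0,0.04],[0,0,0]],
    [0.05,[0,0,0],[0,0,0]],
  ],
)

```text
clock: 8.75
tcp_pos: [0.4687, 0.2995, 0.0069]
tcp_rot: [0.992, 0.126, 0.0, -0.0]
contact_force: [0.3, -0.4, 0.6]
width: 0.0451
grip_force: 0.0
```

Request:
drive_tool(
  commands=[
    [-1,[0,0,0],[0,0,0]],
    [-1,[0,0,0],[0,0,0]],
    [-1,[0,0,0],[0,0,0]],
    [-1,[0,0,0],[0,0,0]],
  ],
  newtons=40,
)

```text
clock: 9.15
tcp_pos: [0.4692, 0.2999, 0.008]
tcp_rot: [0.992, 0.126, 0.001, -0.0]
contact_force: [-1.0, -0.8, 7.7]
width: 0.0209
grip_force: 39.8
```

Request:
drive_tool(
  commands=[
    [-1,[-0.05,0,-0.01],[0,0,0]],
    [-1,[-0.1,0,0],[0,0,0]],
    [-1,[-0.1,0,0],[0,0,0]],
    [-1,[-0.1,0,0],[0,0,0]],
    [-1,[-0.05,0,0],[0,0,0]],
    [-1,[0,0,-0.2],[0,0,0]],
    [-1,[0,0,-0.2],[0,0,0]],
    [-1,[0,0,-0.2],[0,0,0]],
  ],
)

```text
clock: 9.95
tcp_pos: [0.3904, 0.2792, 0.1302]
tcp_rot: [0.992, 0.126, -0.0, 0.0]
contact_force: [0.6, 0.8, -0.7]
width: 0.0207
grip_force: 39.2
```

```bash
cat >> h.py <<'E'
W0=np.array([.6246,-.0420]); WX=np.array([.971,-.2385]); WY=np.array([.2385,.971])
def well(x,y,z): return np.r_[W0+x*WX+y*WY,z]
E
python3 - <<'E'
from h import *
s=robot.sense(); print(s['clock'],s['tcp_pos'],s['width'],s['grip_force'])
im=cap('top','top2'); cv2.imwrite('pics/c2.png',cv2.resize(im['pixels'][150:350,60:360][:,:,::-1],(750,500)))
print(well(-.015,.025,.15))
T=go(well(-.015,.025,.15),76.2)
E
```

```text
9.95 [0.39038718 0.27918864 0.13015884] 0.02072005503357823 39.24724459648132
[ 0.6159975 -0.0141475  0.15     ]
turn [ 0.003 -0.015 -2.058] rows>= 8 shift [-1.169  1.434 -0.07 ] rows>= 9
```

View pics/c2.png

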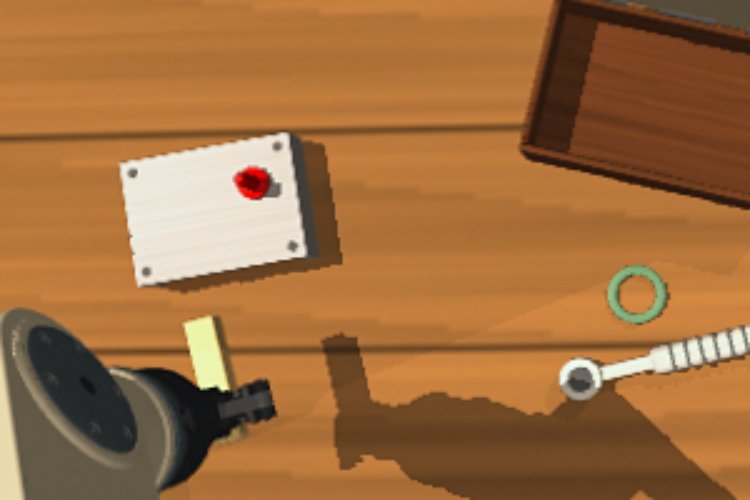

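The lath is held level at crop (215,380), the pin still stands at (253,183), and the well is open and empty. Carrying it over now.

Request:
drive_tool(
  commands=[
    [-1,[0,0,0],[0,0,-0.257]],
    [-1,[0,0,0],[0,0,-0.257]],
    [-1,[0,0,0],[0,0,-0.257]],
    [-1,[0,0,0],[0,0,-0.257]],
    [-1,[0,0,0],[0,0,-0.257]],
    [-1,[0,0,0],[0,0,-0.257]],
    [-1,[0,0,0],[0,0,-0.257]],
    [-1,[0,0,0],[0,0,-0.257]],
  ],
)

```text
clock: 10.8
tcp_pos: [0.3908, 0.2794, 0.1287]
tcp_rot: [0.786, 0.619, 0.0, 0.0]
contact_force: [-0.4, -0.6, -0.6]
width: 0.0212
grip_force: 39.3
```

Request:
drive_tool(
  commands=[
    [-1,[-0.13,0.159,-0.008],[0,0,0]],
    [-1,[-0.13,0.159,-0.008],[0,0,0]],
    [-1,[-0.13,0.159,-0.008],[0,0,0]],
    [-1,[-0.13,0.159,-0.008],[0,0,0]],
    [-1,[-0.13,0.159,-0.008],[0,0,0]],
    [-1,[-0.13,0.159,-0.008],[0,0,0]],
    [-1,[-0.13,0.159,-0.008],[0,0,0]],
    [-1,[-0.13,0.159,-0.008],[0,0,0]],
  ],
)

```text
clock: 11.6
tcp_pos: [0.5888, 0.0148, 0.1416]
tcp_rot: [0.787, 0.616, 0.0, 0.0]
contact_force: [0.2, 0.5, 0.6]
width: 0.0211
grip_force: 39.3
```

Request:
drive_tool(
  commands=[
    [-1,[-0.13,0.159,-0.008],[0,0,0]],
    [-1,[0,0,0],[0,0,0]],
  ],
)

```text
clock: 11.8
tcp_pos: [0.6157, -0.0201, 0.1435]
tcp_rot: [0.788, 0.615, 0.001, 0.002]
contact_force: [1.0, 1.5, -0.3]
width: 0.0205
grip_force: 39.3
```

```bash
python3 - <<'E'
from h import *
im=load('top2'); print(onz(im,[[270.8,210.8]],.06),well(-.065,.105,.06))
s=robot.sense(); print(s['clock'],s['tcp_pos'],s['width'],s['grip_force'])
T=go(well(-.015,.025,.024),76.2)
E
```

```text
[[0.58123039 0.06716817 0.06      ]] [0.5865275 0.0754575 0.06     ]
11.8 [ 0.61565974 -0.02012418  0.14352298] 0.02053914452630675 39.27338898181915
turn [ 0.007  0.    -0.008] rows>= 1 shift [ 0.029 -0.005  0.598] rows>= 3
```

Request:
drive_tool(
  commands=[
    [-1,[-0.04,-0.005,0.1],[0,0,0]],
    [-1,[0,0,0.18],[0,0,0]],
    [-1,[0,0,0.16],[0,0,0]],
    [-1,[0,0,0.1],[0,0,0]],
    [-1,[0,0,0.05],[0,0,0]],
    [-1,[0,0,0],[0,0,0]],
  ],
)

```text
clock: 12.4
tcp_pos: [0.6085, -0.0235, 0.0239]
tcp_rot: [0.787, 0.617, -0.001, -0.001]
contact_force: [-0.1, -0.2, -0.8]
width: 0.0204
grip_force: 39.3
```

Request:
drive_tool(
  commands=[
    [-0.1,[0,0,0],[0,0,0]],
    [-0.1,[0,0,0],[0,0,0]],
    [-0.1,[0,0,-0.15],[0,0,0]],
    [-0.1,[0,0,-0.2],[0,0,0]],
    [-0.1,[0,0,-0.2],[0,0,0]],
    [-0.1,[0,0,0],[0,0,0]],
  ],
)

```text
clock: 13.0
tcp_pos: [0.6138, -0.0241, 0.1421]
tcp_rot: [0.787, 0.616, 0.004, 0.004]
contact_force: [0.9, -0.7, 1.2]
width: 0.0382
grip_force: 0.0
```

```bash
python3 - <<'E'
from h import *
s=robot.sense(); print(s['clock'],s['tcp_pos'],s['width'],s['contact_force'])
c=[.522,-.308]
T=go([*c,.17],65.5); 
E
```

```text
13.0 [ 0.61375472 -0.02410684  0.14208972] 0.03815937988590536 [ 0.88263237 -0.70230671  1.21372283]
turn [ 0.02  -0.006  0.354] rows>= 2 shift [-1.482  0.171 -0.14 ] rows>= 7
```

Request:
drive_tool(
  commands=[
    [0.2,[0,0,-0.1],[0,0,0.18]],
    [0.2,[0,0,-0.05],[0.02,-0.006,0.174]],
    [0.2,[-0.212,0.024,0],[0,0,0]],
    [0.2,[-0.212,0.024,0],[0,0,0]],
    [0.2,[-0.212,0.024,0],[0,0,0]],
    [0.2,[-0.212,0.024,0],[0,0,0]],
    [0.2,[-0.212,0.024,0],[0,0,0]],
    [0.2,[-0.212,0.024,0],[0,0,0]],
  ],
)

```text
clock: 13.8
tcp_pos: [0.5299, -0.2691, 0.1665]
tcp_rot: [0.841, 0.541, -0.004, -0.003]
contact_force: [-0.3, -0.0, 0.8]
width: 0.0512
grip_force: 0.0
```

Request:
drive_tool(
  commands=[
    [0.2,[-0.212,0.024,0],[0,0,0]],
    [0.2,[0,0,0.15],[0,0,0]],
    [0.2,[0,0,0.15],[0,0,0]],
    [0.2,[0,0,0],[0,0,0]],
  ],
)

```text
clock: 14.2
tcp_pos: [0.514, -0.307, 0.1029]
tcp_rot: [0.841, 0.541, -0.005, -0.006]
contact_force: [-1.1, 0.6, -0.4]
width: 0.0514
grip_force: 0.0
```

```bash
python3 - <<'E'
from h import *
s=robot.sense(); print(s['clock'],s['tcp_pos'],s['width'],s['contact_force'])
im=cap('side','side3'); 
# chunk & bolts from the side view, z planes
px=im['pixels'];hsv=cv2.cvtColor(px,cv2.COLOR_RGB2HSV).astype(int);P=cloud(im)
m=(hsv[...,0]>22)&(hsv[...,0]<36)&(hsv[...,2]>120)&(abs(P[...,2]-.0255)<.004)&(abs(P[...,0]-.522)<.035)&(abs(P[...,1]+.308)<.035)
print('chunk top side',m.sum(),P[m].mean(0) if m.any() else 0)
cv2.imwrite('pics/c3.png',cv2.resize(px[300:480,280:480][:,:,::-1],(660,594)))
T=go([.522,-.308,.006],65.5)
E
```

```text
14.2 [ 0.5140371  -0.30704216  0.10294894] 0.05137815257130212 [-1.05304095  0.62610698 -0.39764332]
chunk top side 352 [ 0.52118904 -0.30931111  0.02617357]
turn [-0.025  0.006 -0.001] rows>= 1 shift [0.011 0.032 0.495] rows>= 3
```

View pics/c3.png

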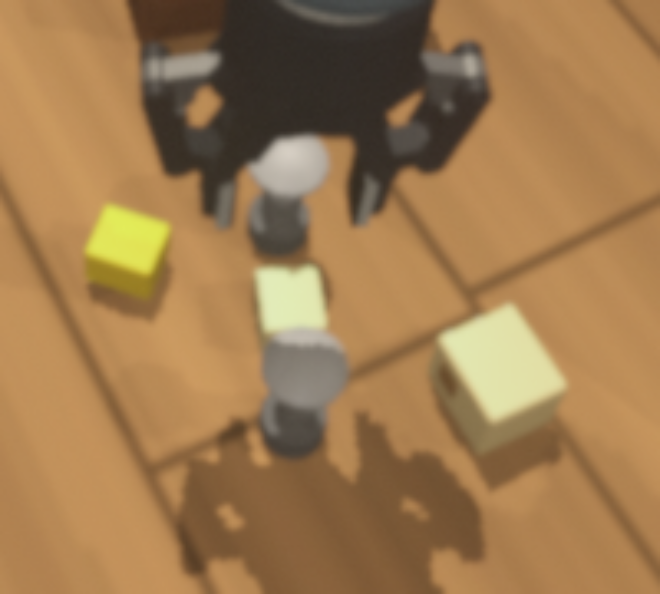

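The chunk at crop (290,298) sits between the bolt heads at (290,165) and (305,370). The fingers are lined up on its free sides. Descending.

Request:
drive_tool(
  commands=[
    [0.2,[0.011,0.032,0],[-0.025,0.006,0]],
    [0.2,[0,0,0.12],[0,0,0]],
    [0.2,[0,0,0.12],[0,0,0]],
    [0.2,[0,0,0.12],[0,0,0]],
    [0.2,[0,0,0.08],[0,0,0]],
    [0.2,[0,0,0.04],[0,0,0]],
    [0.2,[0,0,0.01],[0,0,0]],
    [0.2,[0,0,0],[0,0,0]],
  ],
)

```text
clock: 15.05
tcp_pos: [0.5241, -0.309, 0.0084]
tcp_rot: [0.841, 0.541, 0.001, 0.002]
contact_force: [-0.2, 0.7, -0.3]
width: 0.0515
grip_force: 0.0
```

Request:
drive_tool(
  commands=[
    [-1,[0,0,0],[0,0,0]],
    [-1,[0,0,0],[0,0,0]],
    [-1,[0,0,0],[0,0,0]],
    [-1,[0,0,0],[0,0,0]],
  ],
  newtons=40,
)

```text
clock: 15.45
tcp_pos: [0.5243, -0.3092, 0.0089]
tcp_rot: [0.841, 0.541, 0.001, 0.002]
contact_force: [-0.0, 1.0, 6.7]
width: 0.0291
grip_force: 40.5
```

Request:
drive_tool(
  commands=[
    [-1,[0,0,-0.05],[0,0,0]],
    [-1,[0,0,-0.15],[0,0,0]],
    [-1,[0,0,-0.2],[0,0,0]],
    [-1,[0,0,-0.2],[0,0,0]],
    [-1,[0,0,-0.2],[0,0,0]],
    [-1,[0,0,0],[0,0,0]],
  ],
)

```text
clock: 16.05
tcp_pos: [0.526, -0.3103, 0.1744]
tcp_rot: [0.841, 0.541, 0.003, 0.006]
contact_force: [-0.4, -0.1, 0.5]
width: 0.0293
grip_force: 39.7
```

```bash
python3 - <<'E'
from h import *
s=robot.sense(); print(s['clock'],s['tcp_pos'],s['width'],s['grip_force'])
T=go(well(-.01,-.055,.17),76.2)
im=cap('top','top4'); P=cloud(im)
for n,w in dict(b1=(425,210,460,245),b2=(470,235,510,270)).items():
    q=P[w[1]:w[3],w[0]:w[2]].reshape(-1,3); q=q[(q[:,2]>.055)&(q[:,2]<.08)]; print(n,len(q),q.mean(0))
cv2.imwrite('pics/c4.png',cv2.resize(im['pixels'][130:330,250:520][:,:,::-1],(756,560)))
E
```

```text
16.05 [ 0.52600625 -0.31025762  0.17439778] 0.02933222135337052 39.67531085014343
turn [ 0.024  0.005 -0.357] rows>= 2 shift [1.145 0.109 0.022] rows>= 6
b1 289 [ 0.54418475 -0.26095757  0.06684726]
b2 2 [ 0.49808293 -0.35745009  0.07012678]
```

View pics/c4.png

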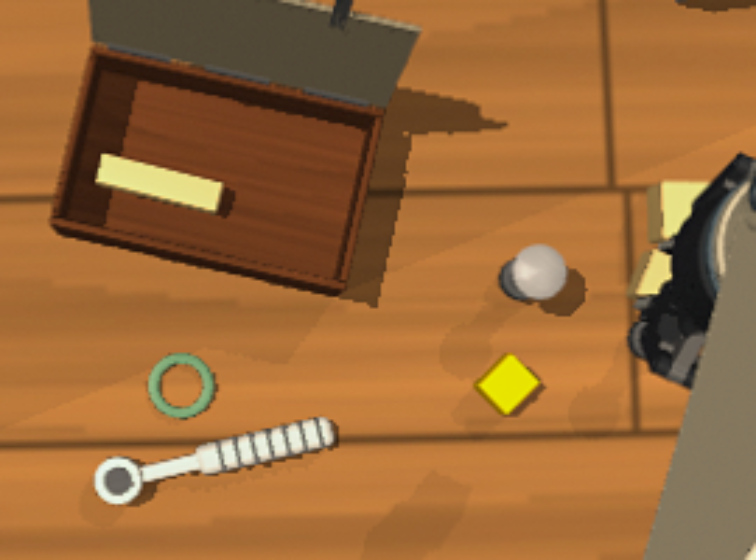

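The lath lies flat in the well at crop (160,182). Bolt1 hasn't moved (540,272), and the chunk is in the gripper at (655,272). I'll check the well centre from its rim corners, (55,228), (340,292), (95,47) and (382,105), while carrying the chunk.

Request:
drive_tool(
  commands=[
    [-1,[0,0,0],[0.012,0.002,-0.18]],
    [-1,[0,0,0],[0.012,0.002,-0.177]],
    [-1,[0.19,0.018,0],[0,0,0]],
    [-1,[0.19,0.018,0],[0,0,0]],
    [-1,[0.19,0.018,0],[0,0,0]],
    [-1,[0.19,0.018,0],[0,0,0]],
    [-1,[0.19,0.018,0],[0,0,0]],
    [-1,[0.19,0.018,0],[0,0,0]],
  ],
)

```text
clock: 16.9
tcp_pos: [0.5977, -0.0906, 0.1668]
tcp_rot: [0.787, 0.617, -0.003, -0.005]
contact_force: [0.5, -1.2, -0.8]
width: 0.0293
grip_force: 39.7
```

```bash
python3 - <<'E'
from h import *
im=load('top4'); q=np.array([[55,228],[340,292],[95,47],[382,105]])/2.8+[250,130]
c=onz(im,q,.06); print(c[:,:2].round(3),'centre',c.mean(0))
s=robot.sense(); print(s['clock'],s['tcp_pos'],s['width'],s['grip_force'])
T=go(well(-.01,-.055,.03),76.2)
E
```

```text
[[ 0.58   0.069]
 [ 0.532 -0.125]
 [ 0.707  0.04 ]
 [ 0.662 -0.158]] centre [ 0.62019803 -0.04341522  0.06      ]
16.9 [ 0.59770496 -0.0905822   0.16678233] 0.02926982404676839 39.65524613857269
turn [-0.023 -0.004  0.   ] rows>= 1 shift [-0.007  0.023  0.684] rows>= 4
```

Request:
drive_tool(
  commands=[
    [-1,[-0.007,0.015,0.1],[-0.023,0,0]],
    [-1,[0,0,0.2],[0,0,0]],
    [-1,[0,0,0.2],[0,0,0]],
    [-1,[0,0,0.12],[0,0,0]],
    [-1,[0,0,0.08],[0,0,0]],
    [-1,[0,0,0],[0,0,0]],
  ],
)

```text
clock: 17.5
tcp_pos: [0.599, -0.0937, 0.0254]
tcp_rot: [0.787, 0.617, -0.0, -0.002]
contact_force: [-0.3, -0.1, 0.1]
width: 0.0294
grip_force: 39.7
```

Request:
drive_tool(
  commands=[
    [-0.05,[0,0,0],[0,0,0]],
    [-0.05,[0,0,0],[0,0,0]],
    [-0.05,[0,0,-0.15],[0,0,0]],
    [-0.05,[0,0,-0.2],[0,0,0]],
    [-0.05,[0,0,-0.2],[0,0,0]],
    [0.45,[0,0,0],[0,0,0]],
  ],
)

```text
clock: 18.1
tcp_pos: [0.605, -0.0949, 0.1454]
tcp_rot: [0.787, 0.617, 0.006, 0.005]
contact_force: [0.7, 0.1, 0.1]
width: 0.0536
grip_force: 0.0
```

```bash
python3 - <<'E'
from h import *
s=robot.sense(); print(s['clock'],s['tcp_pos'],s['width'],s['contact_force'])
im=load('top4');px=im['pixels'];hsv=cv2.cvtColor(px,cv2.COLOR_RGB2HSV).astype(int)
m=np.zeros((480,640),bool);m[250:285,298:332]=1;m&=(hsv[...,0]>38)&(hsv[...,0]<95)
v,u=np.nonzero(m);(c,r)=cv2.minEnclosingCircle(np.c_[u,v].astype(np.float32));g=onz(im,[c],.005)[0];print('ring',c,r,g)
T=go([g[0],g[1],.08],90)
E
```

```text
18.1 [ 0.60502322 -0.09491865  0.14537121] 0.05362629021129666 [0.65868658 0.14881863 0.13162773]
ring (314.1735534667969, 267.4173583984375) 11.631389617919922 [ 0.47149747 -0.01382076  0.005     ]
turn [ 0.027 -0.003 -0.46 ] rows>= 2 shift [ 0.405 -0.668  0.327] rows>= 4
```

```bash
python3 - <<'E'
from h import *
T=go([.4718,-.0138,.08],10)
E
```

```text
turn [ 0.02  -0.021  2.207] rows>= 8 shift [-0.586 -0.515  0.327] rows>= 4
```

Request:
drive_tool(
  commands=[
    [0.45,[0,0,-0.1],[0,0,0.276]],
    [0.45,[0,0,0],[0,0,0.276]],
    [0.45,[0,0,0],[0,0,0.276]],
    [0.45,[0,0,0],[0,0,0.276]],
    [0.45,[0,0,0],[0,0,0.276]],
    [0.45,[0,0,0],[0,0,0.276]],
    [0.45,[0,0,0],[0,0,0.276]],
    [0.45,[0,0,0],[0.02,-0.02,0.275]],
  ],
)

```text
clock: 18.9
tcp_pos: [0.6008, -0.0941, 0.159]
tcp_rot: [0.996, 0.084, -0.004, -0.005]
contact_force: [-0.4, 0.1, 0.2]
width: 0.0614
grip_force: 0.0
```

Request:
drive_tool(
  commands=[
    [0.45,[-0.147,-0.129,0],[0,0,0]],
    [0.45,[-0.147,-0.129,0],[0,0,0]],
    [0.45,[-0.147,-0.129,0],[0,0,0]],
    [0.45,[-0.147,-0.129,0],[0,0,0]],
    [0.45,[0,0,0.2],[0,0,0]],
    [0.45,[0,0,0.2],[0,0,0]],
    [0.45,[0,0,0],[0,0,0]],
  ],
)

```text
clock: 19.6
tcp_pos: [0.4633, -0.012, 0.0776]
tcp_rot: [0.996, 0.087, -0.007, -0.005]
contact_force: [-0.4, 0.4, -0.5]
width: 0.0622
grip_force: 0.0
```

```bash
python3 - <<'E'
from h import *
s=robot.sense(); print(s['clock'],s['tcp_pos'],s['width'],s['contact_force'])
T=go([.4718,-.0138,.0],10)
im=cap('side','side5'); P=cloud(im); hsv=cv2.cvtColor(im['pixels'],cv2.COLOR_RGB2HSV).astype(int)
m=(hsv[...,0]>38)&(hsv[...,0]<95)&(abs(P[...,0]-.472)<.035)&(abs(P[...,1]+.014)<.035)&(P[...,2]<.012)
q=P[m]; print(m.sum(), (q.min(0)+q.max(0))/2)
cv2.imwrite('pics/c5.png',cv2.resize(im['pixels'][180:350,180:420][:,:,::-1],(720,510)))
E
```

```text
19.6 [ 0.46334387 -0.01200159  0.07756565] 0.06219620587795302 [-0.35550938  0.41407637 -0.50828483]
turn [-0.023  0.026  0.001] rows>= 1 shift [0.04  0.016 0.388] rows>= 2
155 [ 0.47059816 -0.01598275  0.00549419]
```

View pics/c5.png

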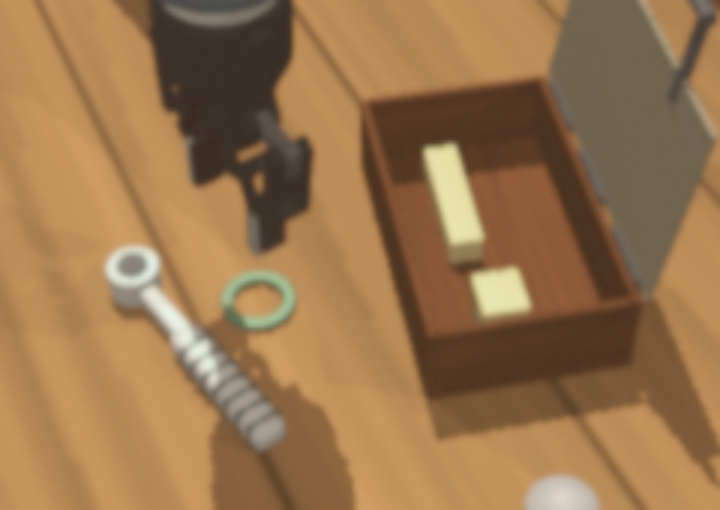

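The lath and chunk lie in the well at crop (455,200) and (500,292). The gasket at (258,300) is under the fingers and clear of the ratchet. Descending onto it.

Request:
drive_tool(
  commands=[
    [0.45,[0.038,0.014,0],[-0.023,0.026,0]],
    [0.45,[0,0,0.14],[0,0,0]],
    [0.45,[0,0,0.12],[0,0,0]],
    [0.45,[0,0,0.08],[0,0,0]],
    [0.45,[0,0,0.04],[0,0,0]],
    [0.45,[0,0,0],[0,0,0]],
  ],
  newtons=40,
)

```text
clock: 20.25
tcp_pos: [0.4757, -0.0139, 0.0046]
tcp_rot: [0.996, 0.087, 0.003, 0.001]
contact_force: [0.5, 0.3, 0.6]
width: 0.0621
grip_force: 0.0
```

```bash
python3 - <<'E'
from h import *
s=robot.sense(); print(s['clock'],s['tcp_pos'],s['width'],s['contact_force'])
T=go([.4714,-.0145,-.002],10)
E
```

```text
20.25 [ 0.47574563 -0.01387714  0.00457293] 0.06212134108424523 [0.53682048 0.33836882 0.56255894]
turn [ 0.003 -0.013 -0.   ] rows>= 1 shift [-0.022 -0.001  0.033] rows>= 1
```

Request:
drive_tool(
  commands=[
    [0.45,[-0.02,0,0.02],[0,0,0]],
    [0.45,[0,0,0.013],[0,0,0]],
    [0.45,[0,0,0],[0,0,0]],
  ],
)

```text
clock: 20.55
tcp_pos: [0.4709, -0.0145, -0.0023]
tcp_rot: [0.996, 0.087, 0.003, 0.0]
contact_force: [-0.6, -0.8, 0.1]
width: 0.0615
grip_force: 0.0
```

Request:
drive_tool(
  commands=[
    [-1,[0,0,0],[0,0,0]],
    [-1,[0,0,0],[0,0,0]],
    [-1,[0,0,0],[0,0,0]],
    [-1,[0,0,0],[0,0,0]],
  ],
)

```text
clock: 20.95
tcp_pos: [0.4711, -0.0145, -0.0018]
tcp_rot: [0.996, 0.087, 0.003, 0.0]
contact_force: [-3.2, 0.8, 12.5]
width: 0.0457
grip_force: 39.0
```

Request:
drive_tool(
  commands=[
    [-1,[0,0,-0.03],[0,0,0]],
    [-1,[0,0,-0.1],[0,0,0]],
    [-1,[0,0,-0.2],[0,0,0]],
    [-1,[0,0,-0.2],[0,0,0]],
    [-1,[0,0,-0.2],[0,0,0.26]],
    [-1,[0,0,0],[0,0,0.27]],
    [-1,[0,0,0],[0,0,0.263]],
    [-1,[0,0,0],[0,0,0]],
  ],
)

```text
clock: 21.75
tcp_pos: [0.47, -0.0144, 0.1441]
tcp_rot: [0.993, -0.121, 0.003, -0.0]
contact_force: [0.6, -0.2, 0.4]
width: 0.0455
grip_force: 41.1
```

```bash
python3 - <<'E'
from h import *
s=robot.sense(); print(s['clock'],s['tcp_pos'],s['width'],s['grip_force'])
T=go(well(.012,-.01,.145),-13.8)
E
```

```text
21.75 [ 0.47004604 -0.01438256  0.14409845] 0.045494036827334126 41.114345490932465
turn [-0.003 -0.013 -0.004] rows>= 1 shift [ 0.843 -0.    -0.005] rows>= 4
```

Request:
drive_tool(
  commands=[
    [-1,[0.17,0,0],[0,0,0]],
    [-1,[0.17,0,0],[0,0,0]],
    [-1,[0.17,0,0],[0,0,0]],
    [-1,[0.17,0,0],[0,0,0]],
    [-1,[0.163,0,0],[0,0,0]],
    [-1,[0,0,0.2],[0,0,0]],
    [-1,[0,0,0.2],[0,0,0]],
    [-1,[0,0,0.08],[0,0,0]],
  ],
)

```text
clock: 22.55
tcp_pos: [0.6315, -0.0544, 0.0443]
tcp_rot: [0.993, -0.118, -0.0, -0.0]
contact_force: [-0.3, 0.3, -0.5]
width: 0.0453
grip_force: 41.1
```

Request:
drive_tool(
  commands=[
    [-1,[0,0,0],[0,0,0]],
    [0.4,[0,0,0],[0,0,0]],
    [0.4,[0,0,0],[0,0,0]],
    [0.4,[0,0,0],[0,0,0]],
    [0.4,[0,0,-0.2],[0,0,0]],
    [0.4,[0,0,-0.2],[0,0,0]],
    [0.4,[-0.1,0,-0.2],[0,0,0]],
    [-0.2,[-0.2,0,-0.1],[0,0,0]],
  ],
)

```text
clock: 23.35
tcp_pos: [0.5786, -0.0407, 0.193]
tcp_rot: [0.993, -0.12, 0.007, -0.0]
contact_force: [1.8, 0.4, 1.0]
width: 0.0465
grip_force: 0.0
```

```bash
python3 - <<'E'
from h import *
s=robot.sense(); print(s['clock'],s['tcp_pos'],s['width'],s['contact_force'])
im=cap('side','side6')
cv2.imwrite('pics/c6.png',cv2.resize(im['pixels'][140:480,170:450][:,:,::-1],(494,600)))
P=cloud(im); 
# flap plate plane seen from the side
k=np.zeros((480,640),bool);k[150:285,360:440]=1
q=P[k]; h=np.array([.6877,-.0575]); a=(q[:,:2]-h)@WX; b=(q[:,:2]-h)@WY
m=(a>-.03)&(a<.08)&(abs(b)<.1)&(q[:,2]>.08)&(q[:,2]<.25); f=np.polyfit(q[m,2],a[m],1); print(m.sum(),'lean',f, 'theta',np.pi/2+np.arctan(f[0]))
T=go([*(h+WX*.172*np.sin(.157)),.27],76.2)
E
```

```text
23.35 [ 0.57861712 -0.04066809  0.19300462] 0.04651290777750463 [1.75359242 0.39452723 1.04421593]
3301 lean [ 0.15595031 -0.01193234] theta 1.725500508257557
turn [ 0.01  -0.016 -2.999] rows>= 11 shift [ 0.05   0.72  -0.381] rows>= 4
```

View pics/c6.png

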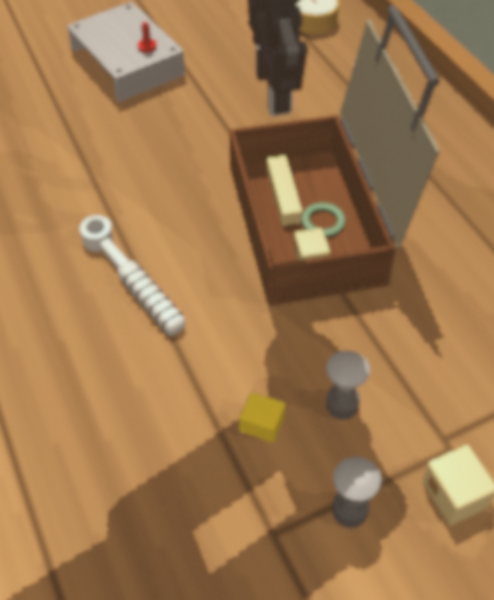

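All three pieces lie in the well: the lath at crop (283,190), the gasket at (323,219) and the chunk at (312,243). Both bolts, the ratchet and the pin are undisturbed. The flap stands at 1.73, so I'll take the bail again and shut it.

Request:
drive_tool(
  commands=[
    [-0.2,[0,0,-0.2],[0,0,-0.273]],
    [-0.2,[0,0,-0.19],[0,0,-0.273]],
    [-0.2,[0,0,0],[0,0,-0.273]],
    [-0.2,[0,0,0],[0,0,-0.273]],
    [-0.2,[0,0,0],[0,0,-0.273]],
    [-0.2,[0,0,0],[0,0,-0.273]],
    [-0.2,[0,0,0],[0,0,-0.273]],
    [-0.2,[0,0,0],[0,0,-0.273]],
  ],
)

```text
clock: 24.2
tcp_pos: [0.5748, -0.0402, 0.267]
tcp_rot: [0.898, 0.439, 0.003, 0.002]
contact_force: [-0.6, -1.1, 0.4]
width: 0.0339
grip_force: 0.0
```

Request:
drive_tool(
  commands=[
    [-0.2,[0,0,0],[0,0,-0.273]],
    [-0.2,[0,0,0],[0,0,-0.273]],
    [-0.2,[0,0,0],[0.01,-0.016,-0.27]],
    [-0.2,[0,0,0],[0,0,0]],
  ],
)

```text
clock: 24.6
tcp_pos: [0.5749, -0.0402, 0.2669]
tcp_rot: [0.786, 0.618, -0.002, 0.002]
contact_force: [0.5, -0.4, -0.8]
width: 0.0337
grip_force: 0.0
```

```bash
python3 - <<'E'
from h import *
s=robot.sense(); print(s['clock'],s['tcp_pos'],s['width'])
T=go([.7129,-.0684,.275],76.2)
E
```

```text
24.6 [ 0.57488997 -0.0401799   0.26688322] 0.03374706207266702
turn [0.002 0.013 0.005] rows>= 1 shift [ 0.028  0.704 -0.041] rows>= 4
```

Request:
drive_tool(
  commands=[
    [-0.2,[0.028,0,-0.041],[0,0,0]],
    [-0.2,[0,0.18,0],[0,0,0]],
    [-0.2,[0,0.18,0],[0,0,0]],
    [-0.2,[0,0.18,0],[0,0,0]],
    [-0.2,[0,0.164,0],[0,0,0]],
    [-0.2,[0,0,0],[0,0,0]],
  ],
)

```text
clock: 25.2
tcp_pos: [0.7159, -0.0688, 0.2741]
tcp_rot: [0.788, 0.616, -0.002, 0.003]
contact_force: [-0.0, -0.3, -0.2]
width: 0.0337
grip_force: 0.0
```

```bash
python3 - <<'E'
from h import *
s=robot.sense(); print(s['clock'],s['tcp_pos'],s['width'])
T=go([.7129,-.0684,.2128],76.2)
t=np.linspace(1.7255,0,21)
y=-.172*np.cos(t); z=-.172*np.sin(t); print((np.c_[np.diff(y),np.diff(z)]/.2).round(3).tolist())
E
```

```text
25.2 [ 0.71589002 -0.06878766  0.2741212 ] 0.03372019908544352
turn [ 0.003  0.012 -0.007] rows>= 1 shift [-0.002 -0.015  0.307] rows>= 2
[[-0.074, -0.008], [-0.074, -0.002], [-0.074, 0.005], [-0.073, 0.011], [-0.072, 0.017], [-0.07, 0.023], [-0.068, 0.029], [-0.065, 0.035], [-0.062, 0.041], [-0.058, 0.046], [-0.054, 0.051], [-0.05, 0.055], [-0.045, 0.059], [-0.039, 0.063], [-0.034, 0.066], [-0.028, 0.069], [-0.022, 0.071], [-0.016, 0.072], [-0.01, 0.074], [-0.003, 0.074]]
```

Request:
drive_tool(
  commands=[
    [-0.2,[0,-0.015,0.1],[0,0,0]],
    [-0.2,[0,0,0.12],[0,0,0]],
    [-0.2,[0,0,0.087],[0,0,0]],
    [-0.2,[0,0,0],[0,0,0]],
    [-1,[0,0,0],[0,0,0]],
    [-1,[0,0,0],[0,0,0]],
    [-1,[0,0,0],[0,0,0]],
    [-1,[0,0,0],[0,0,0]],
  ],
  newtons=40,
)

```text
clock: 26.0
tcp_pos: [0.7106, -0.0679, 0.2147]
tcp_rot: [0.787, 0.617, -0.002, 0.003]
contact_force: [-0.7, 0.6, 7.4]
width: 0.0081
grip_force: 39.5
```

Request:
drive_tool(
  commands=[
    [-1,[0,-0.074,-0.008],[0,0,0]],
    [-1,[0,-0.074,-0.002],[0,0,0]],
    [-1,[0,-0.074,0.005],[0,0,0]],
    [-1,[0,-0.073,0.011],[0,0,0]],
    [-1,[0,-0.072,0.017],[0,0,0]],
    [-1,[0,-0.07,0.023],[0,0,0]],
    [-1,[0,-0.068,0.029],[0,0,0]],
  ],
)

```text
clock: 26.7
tcp_pos: [0.6129, -0.0439, 0.1998]
tcp_rot: [0.787, 0.617, -0.001, 0.004]
contact_force: [5.4, 0.5, -1.8]
width: 0.0083
grip_force: 40.7
```

```bash
cat > arc.py <<'E'
from h import *
s=robot.sense(); p=s['tcp_pos']; h=np.array([.6877,-.0575])
dx=-(p[:2]-h)@WX; dz=p[2]+.019-.06; print(s['clock'],p,s['contact_force'],s['width'],'r',np.hypot(dx,dz),'th',np.arctan2(dz,dx),'off y',(p[:2]-h)@WY)
E
python3 arc.py
```

```text
26.7 [ 0.61290248 -0.04391366  0.19975704] [ 5.35715764  0.47991628 -1.80323085] 0.008253989646685542 r 0.17595414767846707 th 1.1249909349552856 off y -0.00464686992642142
```

Good, the arc is tracking. Continuing down.

Request:
drive_tool(
  commands=[
    [-1,[0,-0.065,0.035],[0,0,0]],
    [-1,[0,-0.062,0.041],[0,0,0]],
    [-1,[0,-0.058,0.046],[0,0,0]],
    [-1,[0,-0.054,0.051],[0,0,0]],
    [-1,[0,-0.05,0.055],[0,0,0]],
    [-1,[0,-0.045,0.059],[0,0,0]],
    [-1,[0,-0.039,0.063],[0,0,0]],
  ],
)

```text
clock: 27.4
tcp_pos: [0.539, -0.026, 0.1278]
tcp_rot: [0.787, 0.617, -0.002, 0.002]
contact_force: [1.1, 4.9, 2.2]
width: 0.0086
grip_force: 43.8
```

```bash
python3 arc.py
```

```text
27.4 [ 0.53895722 -0.0259509   0.12782649] [1.05327765 4.89603471 2.2366743 ] 0.00856143989807721 r 0.17501075931575413 th 0.5191253305373941 off y -0.004840979846432912
```

Request:
drive_tool(
  commands=[
    [-1,[0,-0.034,0.066],[0,0,0]],
    [-1,[0,-0.028,0.069],[0,0,0]],
    [-1,[0,-0.022,0.071],[0,0,0]],
    [-1,[0,-0.016,0.072],[0,0,0]],
    [-1,[0,-0.01,0.074],[0,0,0]],
  ],
)

```text
clock: 27.9
tcp_pos: [0.5172, -0.0207, 0.057]
tcp_rot: [0.787, 0.617, -0.002, 0.001]
contact_force: [-1.3, 10.7, 3.2]
width: 0.0084
grip_force: 45.8
```

```bash
python3 arc.py
```

```text
27.9 [ 0.51724391 -0.02074174  0.05695466] [-1.33415269 10.6620945   3.21091439] 0.008409998279052045 r 0.1750084761257318 th 0.09129184392728348 off y -0.004961503244257211
```

Request:
drive_tool(
  commands=[
    [-1,[0,-0.003,0.04],[0,0,0]],
    [-1,[0,0,0.03],[0,0,0]],
    [-1,[0,0,0.01],[0,0,0]],
    [-1,[0,0,0.01],[0,0,0]],
    [-1,[0,0,0],[0,0,0]],
  ],
)

```text
clock: 28.4
tcp_pos: [0.5164, -0.0205, 0.0408]
tcp_rot: [0.787, 0.617, -0.003, 0.001]
contact_force: [-8.5, 13.2, 26.7]
width: 0.0083
grip_force: 48.8
```

```bash
python3 arc.py
```

```text
28.4 [ 0.51639002 -0.0205064   0.0407648 ] [-8.50303704 13.24184619 26.67778097] 0.008286854978512528 r 0.1751651200600656 th -0.0013427152406000893 off y -0.0049366440787328505
```

The flap bears on the rim with 27 N. Releasing and checking.

Request:
drive_tool(
  commands=[
    [-0.25,[0,0,0],[0,0,0]],
    [-0.25,[0,0,0],[0,0,0]],
    [-0.25,[0,0,0],[0,0,0]],
    [-0.25,[0,0,-0.1],[0,0,0]],
    [-0.25,[0,0,-0.2],[0,0,0]],
    [-0.25,[0,-0.15,-0.2],[0,0,0]],
    [-0.25,[0,-0.2,-0.2],[0,0,0]],
    [-0.25,[0,-0.2,-0.2],[0,0,0]],
  ],
)

```text
clock: 29.2
tcp_pos: [0.4181, 0.0032, 0.211]
tcp_rot: [0.787, 0.617, -0.003, 0.002]
contact_force: [1.4, 0.5, 0.2]
width: 0.032
grip_force: 0.0
```

Request:
drive_tool(
  commands=[
    [-0.25,[-0.2,0,0],[0,0,0]],
    [-0.25,[-0.2,0,0],[0,0,0]],
    [-0.25,[-0.2,0,0],[0,0,0]],
    [-0.25,[-0.2,0,0],[0,0,0]],
    [-0.25,[-0.2,0,0],[0,0,0]],
    [-0.25,[-0.2,0,0],[0,0,0]],
    [-0.25,[0,0,0],[0,0,0]],
    [-0.25,[0,0,0],[0,0,0]],
  ],
)

```text
clock: 30.0
tcp_pos: [0.3617, -0.2304, 0.2114]
tcp_rot: [0.788, 0.616, -0.003, 0.002]
contact_force: [-0.1, 0.1, -0.0]
width: 0.0319
grip_force: 0.0
```

```bash
python3 - <<'E'
from h import *
im=cap('top','top7');P=cloud(im); s=robot.sense();print(s['clock'],s['tcp_pos'],s['contact_force'])
q=P.reshape(-1,3); a=(q[:,:2]-W0)@WX; b=(q[:,:2]-W0)@WY
m=(abs(a)<.055)&(abs(b)<.09)&(q[:,2]>.04)&(q[:,2]<.12); f=np.linalg.lstsq(np.c_[a[m],b[m],np.ones(m.sum())],q[m,2],rcond=None)[0]; print('flap',m.sum(),f)
m=(a<-.1)&(a>-.115)&(abs(b)<.05)&(q[:,2]>.03); print('bail z',m.sum(),np.median(q[m,2]))
o=load('top0');Q=cloud(o)
for n,w,z in [('b1',(425,210,460,245),(.055,.08)),('b2',(470,235,510,270),(.055,.08)),('rat',(275,275,380,315),(.008,.03)),('pin',(140,205,180,240),(.05,.09))]:
    for X in (Q,P):
        k=X[w[1]:w[3],w[0]:w[2]].reshape(-1,3);k=k[(k[:,2]>z[0])&(k[:,2]<z[1])];print(n,len(k),k.mean(0).round(4))
E
```

```text
30.05 [ 0.36186732 -0.22961144  0.21137797] [ 0.64002883 -0.05739326 -0.34592042]
flap 5270 [0.00079981 0.00094486 0.06456893]
bail z 275 0.06611998781206929
b1 286 [ 0.5441 -0.2609  0.0668]
b1 291 [ 0.5442 -0.261   0.0669]
b2 316 [ 0.4983 -0.3542  0.0666]
b2 316 [ 0.4983 -0.3542  0.0666]
rat 911 [ 0.4203 -0.0361  0.0178]
rat 903 [ 0.4201 -0.0358  0.0178]
pin 59 [0.5634 0.2846 0.0693]
pin 61 [0.564  0.2844 0.0687]
```

View pics/top7.png

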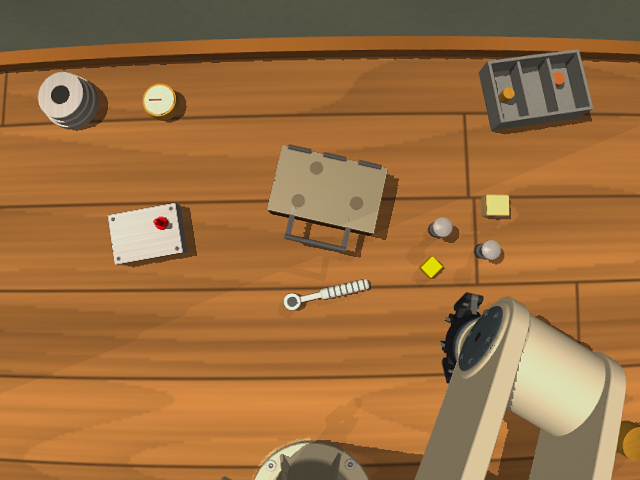

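The flap is flat and shut at (328,190): its slope is under 0.001 and its top is 64.6 mm above the planks. The bolts, ratchet and pin are where they were, and the robot touches nothing. Handing in.

```bash
python3 -c "
from station import robot
print(robot.sign_off())"
```

```text
the job is handed in; nothing more can be done
None
```

The lath, chunk and gasket are in the well with the flap fully shut, the two bolts, ratchet and pin are where they were, and the job was handed in at about 30 s; no verdict was shown.

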